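Press the plug home and flag the bore depth

ROBOT

A 6-joint arm with a two-finger parallel gripper is mounted at the origin on a cart in front of the work surface, level with it; the furniture and walls round the work are solid. World frame = base frame: x ahead of the robot, y to its left, z up, the work surface at z = 0. Lengths are in mm, angles in rad, forces in N, time in s.
With the tool pointing down it reaches from about 250 to 725 mm from the base axis. Payload 9.7 kg.
Tool frame: the origin (TCP) lies where the fingers leave the gripper's body, on its centre line; the fingertips stand 73 mm ahead of it and the grasp point (between the pads) lies 54 mm ahead of it; z points along the fingers, y is the line along which they close (so a half turn about z gives the same grasp; the last joint's range is limited). The gripper opens to 85 mm and grips with 20 to 120 N. Pads are 22 mm wide; open, the fingers measure 114 mm over their backs; the gripper's body (76 mm by 85 mm) begins 54 mm behind the grasp point. The pads swing forward as they close: fully open they stand 13 mm farther back than shut.
Start: joints at [1.175, 0.087, 0.176, 1.66, 0, 1.571], TCP at [212.048, 507.477, 303.884] pointing down, gripper open.
Joint ranges: [-3.13, 3.13], [-0.85, 1.81], [-1.15, 1.24], [-2.2, 2.28], [-1.44, 1.52], [-3.14, 3.14]. Speed limits (rad/s): [2.22, 2.22, 2.57, 3.14, 3.14, 3.14].

INTERFACE

Orientations are given as a rotation vector (axis times angle).
In Python, from workcell import observe, snapshot, get_calibration, sign_off gives the robot as it stands. The module is installed in compiled form; this text tells all that it offers.
- The arm moves only by the tool apply_moves, never from a script. Its argument "moves" is a list of rows, each a list of 7 numbers: the turn, a rotation vector about the tool's x, y, z in rad, then the shift along the tool's x, y, z in mm, then the finger opening in mm, from 0 to 85.4. In form: [[rx, ry, rz, x, y, z, grip], ...]. A call has 1 to 20 rows; each row shifts and turns the commanded pose from where the row before left it, along the tool's axes as they then stand; what a row does not reach is not made up. A row lasts 1/10 s, in which the tool goes at most 50 mm and 8.59 degrees, less where a joint would pass 70% of its speed; a pose out of reach is approached as far as the arm can. A call with a gripper value outside its range is refused whole. The fingers move at their own pace and stop on an object; "force" is the grip in N (left out, the last holds). Time passes only in rows, so rows that do not move let the fingers close. It gives the time, the measured TCP pose, the force, the opening and the grip force at its end, in the units of the state.
- observe(): the state, without advancing time (a new reading comes with each control period).
- snapshot(name): name is "side" or "top" or "wrist"; returns (picture, depth): 400x640x3 uint8, red, green, blue; 400x640 float32, mm along the optical axis (not along the pixel's ray), 0 where there is no reading.
- get_calibration(name): a dict with "mtx" (3x3 intrinsics, pixels), "position" and "orientation" of the camera in the world; the wrist camera has in their place "T_tool_cam" (4x4, takes a point from camera to tool coordinates, whose origin is the TCP and whose axes are the flange's). Camera axes: x right, y down, z forward; pixel columns grow to the right and rows downward; lengths in mm; the calibration is good to about 2 mm. A picture is of the moment at which its call begins: read the wrist's pose just before it. get_calibration takes no time and is no camera call.
- sign_off(): hands the job in; it is judged then, once.
The state is a dict: "time": time; "joint_positions": joint angles; "joint_vel": joint speeds; "joint_torque": joint torques, N m; "tcp_pos": TCP position; "tcp_rot": TCP orientation; "ft_force": force on the tool from outside, world axes, zero at the start; "wrist_torque": the same for the moment, N m; "gripper_width": finger opening in mm; "gripper_force": force on a finger pad.
Only numpy, scipy, OpenCV 4.12 (cv2) and the standard library are available. Lean on these libraries where they do the work, as an engineer would, in place of code of your own. Each camera call takes 0.05 s, during which the arm holds its last target. There are 200 camera calls.

TASK

Take the setting pin with the three coloured bands out of its holder and push the white nylon plug fully home in the bore of the housing that stands in the blue ring, pressing gently (never over 35 N). Leave the pin standing in the bore, bottomed, see which coloured band the rim of the housing now cuts across, and then slide the black selector to the middle of the field of that colour. Leave the mug, tape, dish and blue USB stick where they are.

Things in the scene. Friction and masses are not known exactly. Their poses are not given: they have to be found in the camera images.
- pin: Setting pin, standing upright at the start: steel shank 14 mm in diameter below, black round handle 22 mm in diameter from 72 to 118 mm above the tip (grip it there). Origin at the centre of the flat tip, z up along the pin. Bands, by height above the tip: red 29-39 mm, yellow 39-49 mm, green 49-59 mm. 0.12 kg.
- holder: Fixed black round pin holder, 48 mm in diameter (foot 64 mm), 40 mm high; the pin stands in its hole (about 1 mm clear all round) on a floor 5 mm above the worktop. Origin at the centre of the underside.
- housing_a: One of three fixed round aluminium housings, alike outside: 53 mm in diameter, 70 mm high, with a vertical blind bore down the middle (16 to 17 mm, about 1 mm clear all round the pin) whose mouth is 20 mm wide in its top 4 mm. In it a white nylon plug sits 12 to 20 mm below the rim. Any of the three may stand in the blue ring. Origin at the centre of the underside, z up.
- housing_b: Second housing, outside like housing_a. In all three the plug slides down stiffly, with a steady drag of 4 to 8 N, until it stops dead; then the pin's tip stands 34, 44 or 54 mm below the rim, depending on the housing, which cannot be seen from outside.
- housing_c: Third housing, outside like housing_a, with a plug as told there and at housing_b.
- nest (a point): Centre of the blue ring (inner diameter 58 mm, 8 mm high) of the gauging station, at worktop height; the housing to be worked on stands in it. The fixed station carries the selector track 130 mm in front of the ring (towards the robot); its x axis points from track to ring, its y axis is the selector's sliding direction.
- selector (a joint): Position of the black selector along its track (m), growing along the station's y axis (to the robot's left), 0 to 0.122, friction about 1.5 N. It starts in the white field (0 to 0.012). Middles of the coloured fields: red 0.040, yellow 0.075, green 0.110; each field is 30 mm long.
- selector_grip (a point): Middle of the upright grip of the selector, 16 mm (station x, across the track) by 12 mm (along the track), 30 mm high; this point is 12 mm below its top and 35 mm above the worktop. Axes are parallel to the station's; moves with the selector along y.
- mug_1: Orange mug, a bystander, 81 x 113 x 101 mm; origin at its underside.
- tape_1: Roll of beige tape, a bystander, 104 mm in diameter, 25 mm high; origin at its underside.
- screw_dish: Small steel dish with screws, a bystander, 69 mm in diameter, 18 mm high; origin at its underside.
- stick_blue: Blue USB stick, a bystander, 18 x 52 x 9 mm; origin at its underside.

How it is judged:
By the outcome, as a careful person would: the job done as asked, in the order asked, and still so for the second after the job is handed in, with the robot touching nothing.
It also fails if it takes over 61 s, if anything falls off the work surface, if the arm or the gripper's body presses on something with over 40 N, if the wrist force passes 120 N, or if a joint passes its speed limit or range.

## Working session

There is one attempt and no reset: what is moved stays moved. The work goes in short steps, Python scripts to look and compute and a tool call to move; the robot and the scene stay as the last step left them, time stands still between calls to the robot, and variables do not carry over. Pictures are saved under pics/ and viewed, at most 10 in all, crops included, and the job is handed in when it is done.

Besides the shell and the picture viewer there is one more tool, called after "Request:" as name(argument=value, ...), one argument or row to a line, values as JSON. apply_moves: Moves the arm, as the interface text tells. Its arguments: {"type":"object","properties":{"moves":{"type":"array","items":{"type":"array","items":{"type":"number"}}},"force":{"type":"number"}},"required":["moves"]}

```bash
mkdir -p pics
cat > h.py <<'E'
import numpy as np,cv2
from scipy.spatial.transform import Rotation as R
from workcell import *
def cam(n,s=None):
    c=get_calibration(n);K=np.array(c["mtx"])
    if n=="wrist":
        T=np.eye(4);T[:3,:3]=R.from_rotvec(s["tcp_rot"]).as_matrix();T[:3,3]=s["tcp_pos"];T=T@np.array(c["T_tool_cam"])
        return K,T[:3,:3],T[:3,3]
    o=np.array(c["orientation"],float)
    return K,(o if o.shape==(3,3) else R.from_rotvec(o).as_matrix()),np.array(c["position"],float)
def plane(C,u,v,z):
    K,r,p=C;d=r@np.linalg.solve(K,[u,v,1.]);return p+d*(z-p[2])/d[2]
def cloud(C,D):
    K,r,p=C;v,u=np.indices(D.shape);P=np.stack([(u-K[0,2])/K[0,0]*D,(v-K[1,2])/K[1,1]*D,D],-1)@r.T+p
    P[D==0]=np.nan;return P
E
python3 - <<'E'
from h import *
s=observe();print(s)
for n in("top","side"):
    im,d=snapshot(n);np.savez(f"pics/{n}0.npz",im=im,d=d);cv2.imwrite(f"pics/{n}0.png",im[...,::-1]);print(n,get_calibration(n))
print(get_calibration("wrist"))
E
```

```text
{'time': 0.0, 'joint_positions': array([1.17497839e+00, 8.74762467e-02, 1.75154425e-01, 1.65976334e+00,
       1.06714614e-05, 1.57077160e+00]), 'joint_vel': array([-1.31545355e-03,  2.99749436e-04, -1.14299119e-03,  1.38455707e-03,
       -3.22982056e-05, -1.83278476e-05]), 'joint_torque': array([ 2.57714295e-03, -5.20384991e+01,  4.64806044e+01,  1.60905684e-02,
       -2.77890035e-05,  1.48983435e-05]), 'tcp_pos': array([212.01446608, 507.37256204, 303.18450976]), 'tcp_rot': array([-6.17608455e-01, -3.08001660e+00,  1.98150594e-03]), 'ft_force': array([-0.2860101 , -0.05982154, -0.17675188]), 'wrist_torque': array([-0.03457807,  0.02290742, -0.0092027 ]), 'gripper_force': 0.0, 'gripper_width': 85.36780715059882}
top {'mtx': array([[414.94824143,   0.        , 320.42933261],
       [  0.        , 414.94824143, 197.20931471],
       [  0.        ,   0.        ,   1.        ]]), 'position': array([ 382.16543844,   10.05953115, 1262.66997223]), 'orientation': array([-2.17243378,  2.13777414, -0.17579319])}
side {'mtx': array([[461.52921629,   0.        , 309.80167896],
       [  0.        , 461.52921629, 195.71775964],
       [  0.        ,   0.        ,   1.        ]]), 'position': array([  192.97959669, -1046.68802005,   609.9208518 ]), 'orientation': array([-2.01487165,  0.30203178, -0.22709845])}
{'mtx': array([[334.22441435,   0.        , 316.91029138],
       [  0.        , 334.22441435, 195.5598472 ],
       [  0.        ,   0.        ,   1.        ]]), 'T_tool_cam': array([[-2.10613397e-04, -9.62275841e-01, -2.72075652e-01,
         6.93061441e+01],
       [ 9.99999718e-01, -6.68935419e-06, -7.50439565e-04,
        -1.10746989e+00],
       [ 7.20309853e-04, -2.72075734e-01,  9.62275572e-01,
        -7.00203753e+01],
       [ 0.00000000e+00,  0.00000000e+00,  0.00000000e+00,
         1.00000000e+00]])}
```

View pics/top0.png

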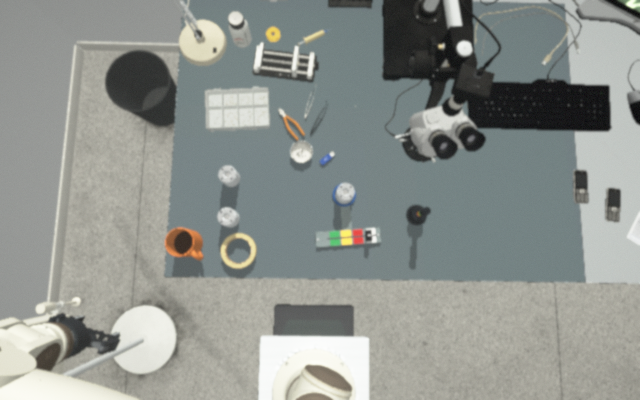

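View pics/side0.png

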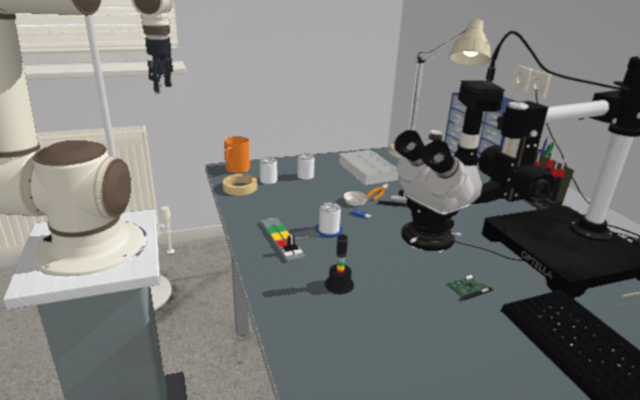

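The top view shows the ring housing at about (345,193), the pin in its holder at (417,213), the track at (348,238) with the black selector near (372,235), and the microscope at (445,135). The side view shows the pin at (341,260) and the selector at (291,241).

Run:
```python
from h import *
t=np.load("pics/top0.npz");s=np.load("pics/side0.npz");CT=cam("top");CS=cam("side")
im=t["im"].astype(int);hsv=cv2.cvtColor(t["im"],cv2.COLOR_RGB2HSV);P=cloud(CT,t["d"])
def cc(m,box):
    x0,y0,x1,y1=box;k=np.zeros(m.shape,np.uint8);k[y0:y1,x0:x1]=m[y0:y1,x0:x1];n,l,st,c=cv2.connectedComponentsWithStats(k)
    return [(st[i],c[i].round(1)) for i in range(1,n) if st[i][4]>8]
sat=hsv[...,1];hue=hsv[...,0];val=hsv[...,2]
print("blue",cc((hue>100)&(hue<125)&(sat>140),(325,175,365,212)))
hb=P[...,2]
print("hous top by depth",cc((hb>60)&(hb<80),(325,170,365,212)))
for q,c in cc((hb>60)&(hb<80),(325,170,365,212)): print(plane(CT,*c,70))
print("pin top depth",cc((hb>100)&(hb<140),(400,195,440,235)))
for q,c in cc((hb>100)&(hb<140),(400,195,440,235)): print(plane(CT,*c,123))
print("sel",cc((val<70)&(hb>30),(360,220,390,250)),np.nanmax(hb[225:248,360:385]))
for n,(a,b) in dict(r=(0,8),y=(20,35),g=(50,85)).items():
    for q,c in cc((hue>=a)&(hue<=b)&(sat>150),(310,220,385,255)): print(n,q,c,plane(CT,*c,10), np.nanmedian(hb[q[1]:q[1]+q[3],q[0]:q[0]+q[2]]))
a=cv2.resize(t["im"][165:260,305:445],None,fx=5.6,fy=5.6,interpolation=cv2.INTER_CUBIC)[...,::-1]
cv2.imwrite("pics/c1.png",a[:530])
b=cv2.resize(s["im"][195:300,250:370],None,fx=5.6,fy=5.6,interpolation=cv2.INTER_CUBIC)[...,::-1];cv2.imwrite("pics/c2.png",b)
# side cloud
Q=cloud(CS,s["d"]); 
for nm,(x0,y0,x1,y1),zl in(("pin",(325,225,360,300),(85,130)),("hous",(312,195,350,240),(20,65)),("sel",(280,225,305,255),(25,50))):
    q=Q[y0:y1,x0:x1].reshape(-1,3);q=q[(q[:,2]>zl[0])&(q[:,2]<zl[1])];print(nm,len(q),np.median(q,0),np.ptp(q,0))
```

```text
blue []
hous top by depth [(array([337, 183,  18,  18, 226], dtype=int32), array([345.3, 192. ]))]
[572.08458121 -83.25731202  70.        ]
pin top depth [(array([421, 207,  10,   9,  66], dtype=int32), array([425.6, 210.8]))]
[ 514.76787559 -302.67613334  123.        ]
sel [] 52.26441213328576
r [354 230   8   6  37] [357.5 232.3] [ 459.11022416 -125.57859188   10.        ] 11.573857075499973
r [354 238   8   5  37] [357.6 239.9] [ 436.26619239 -125.92163315   10.        ] 11.798343593179425
pin 214 [ 513.78303976 -315.11304043  108.93265165] [20.73819049 22.33262244 40.54426706]
hous 326 [ 566.29473864 -106.20928333   43.49707631] [130.37636043 162.70496616  44.78991387]
sel 78 [ 449.73184752 -163.48091065   39.65831544] [17.3533098  17.54291386 24.53695119]
```

View pics/c1.png

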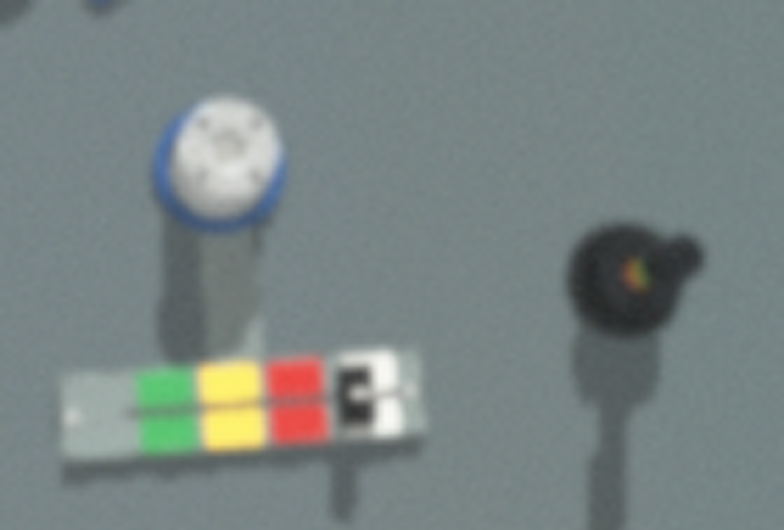

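```bash
cat >> h.py <<'E'
def go(x,y,z,yaw=None,s=None):
    """shift/turn in tool axes to reach world pose, tool down, tool x at world angle yaw"""
    s=s or observe();A=R.from_rotvec(s["tcp_rot"]).as_matrix()
    if yaw is None: yaw=np.arctan2(A[1,0],A[0,0])
    c,n=np.cos(yaw),np.sin(yaw);B=np.array([[c,n,0],[n,-c,0],[0,0,-1.]])
    print("shift",(A.T@(np.array([x,y,z])-s["tcp_pos"])).round(2),"turn",R.from_matrix(A.T@B).as_rotvec().round(4),"| after-turn shift",(B.T@(np.array([x,y,z])-s["tcp_pos"])).round(2))
E
python3 - <<'E'
from h import *
s=observe();A=R.from_rotvec(s["tcp_rot"]).as_matrix();print(A.round(3))
for n in("top","side"):
    t=np.load(f"pics/{n}0.npz");P=cloud(cam(n),t["d"]).reshape(-1,3)
    m=(P[:,0]>400)&(P[:,0]<760)&(P[:,1]>-560)&(P[:,1]<-60)&(P[:,2]>60)
    for z in(60,120,180,240,300,360):
        q=P[m&(P[:,2]>z)&(P[:,2]<=z+60)]
        q=q[np.hypot(q[:,0]-514,q[:,1]+303)>25];q=q[np.hypot(q[:,0]-572,q[:,1]+83)>35]
        if len(q):print(n,z,len(q),np.percentile(q,[1,50,99],axis=0).round().tolist())
# station direction: fit saturated/white strip on top
t=np.load("pics/top0.npz");hsv=cv2.cvtColor(t["im"],cv2.COLOR_RGB2HSV).astype(int);C=cam("top")
for n,(a,b) in dict(r=(-1,8),y=(18,36),g=(50,90),b=(95,130)).items():
    m=(hsv[...,0]>a)&(hsv[...,0]<=b)&(hsv[...,1]>(90 if n!="b" else 120));k=np.zeros_like(m)
    k[(slice(170,215) if n=="b" else slice(222,256)),310:385]=m[(slice(170,215) if n=="b" else slice(222,256)),310:385]
    v,u=np.nonzero(k)
    if len(v):print(n,len(v),plane(C,(u.min()+u.max())/2,(v.min()+v.max())/2,11))
go(480,-200,300,np.arctan2(-200,480))
E
```

```text
[[-0.923  0.386 -0.   ]
 [ 0.386  0.923 -0.001]
 [ 0.    -0.001 -1.   ]]
top 60 367 [[661.0, -338.0, 82.0], [685.0, -269.0, 100.0], [756.0, -209.0, 111.0]]
top 120 57 [[667.0, -269.0, 165.0], [680.0, -251.0, 175.0], [733.0, -239.0, 180.0]]
top 180 193 [[642.0, -370.0, 181.0], [696.0, -243.0, 227.0], [748.0, -200.0, 240.0]]
top 240 2113 [[625.0, -386.0, 241.0], [702.0, -301.0, 275.0], [756.0, -244.0, 300.0]]
top 300 826 [[629.0, -395.0, 300.0], [672.0, -326.0, 312.0], [758.0, -276.0, 356.0]]
top 360 278 [[725.0, -358.0, 362.0], [738.0, -321.0, 404.0], [758.0, -291.0, 420.0]]
side 60 979 [[663.0, -362.0, 87.0], [694.0, -338.0, 103.0], [758.0, -265.0, 120.0]]
side 120 947 [[666.0, -360.0, 121.0], [693.0, -340.0, 153.0], [747.0, -252.0, 179.0]]
side 180 1467 [[645.0, -397.0, 181.0], [678.0, -358.0, 217.0], [757.0, -279.0, 240.0]]
side 240 2394 [[628.0, -401.0, 241.0], [681.0, -361.0, 265.0], [758.0, -265.0, 299.0]]
side 300 1452 [[627.0, -396.0, 300.0], [673.0, -344.0, 315.0], [759.0, -280.0, 358.0]]
side 360 750 [[727.0, -372.0, 361.0], [743.0, -357.0, 400.0], [759.0, -295.0, 420.0]]
r 145 [ 447.91899704 -125.49044831   11.        ]
y 159 [442.87435506 -90.82075118  11.        ]
g 120 [440.83582321 -56.19550745  11.        ]
b 9 [570.53453334 -80.90659951  11.        ]
shift [-520.01 -549.35    3.89] turn [-0.0000e+00  1.8000e-03  3.1406e+00] | after-turn shift [519.45 549.89   3.28]
```

Request:
apply_moves(
  moves=[
    [0, 0, -0.125, 0, 0, 0, 85],
    [0, 0, -0.125, 0, 0, 0, 85],
    [0, 0, -0.125, 0, 0, 0, 85],
    [0, 0, -0.123, 0, 0, 0, 85],
    [0, 0, 0, -11.6, -45.3, 0, 60],
    [0, 0, 0, -11.6, -45.3, 0, 60],
    [0, 0, 0, -11.6, -45.3, 0, 60],
    [0, 0, 0, -11.6, -45.3, 0, 60],
    [0, 0, 0, -11.6, -45.3, 0, 60],
    [0, 0, 0, -11.6, -45.3, 0, 60],
    [0, 0, 0, -11.6, -45.3, 0, 60],
    [0, 0, 0, -11.6, -45.3, 0, 60],
    [0, 0, 0, -11.6, -45.3, 0, 60],
  ],
)

```text
time: 1.4
tcp_pos: [357.5, 110.7, 303.8]
tcp_rot: [-0.161, 3.137, 0.0]
ft_force: [0.3, 0.1, -0.9]
gripper_width: 60.3
gripper_force: 0.0
```

Request:
apply_moves(
  moves=[
    [0, 0, 0, -11.6, -45.3, 0, 60],
    [0, 0, 0, -11.6, -45.3, 0, 60],
    [0, 0, 0, -11.6, -45.3, 0, 60],
    [0, 0, 0, -11.6, -45.3, 0, 60],
    [0, 0, 0, -11.6, -45.3, 0, 60],
    [0, 0, 0, -11.6, -45.3, 0, 60],
    [0, 0, 0, -11.6, -45.3, 0, 60],
    [0, 0, 0, 0, 0, 0, 60],
    [0, 0, 0, 0, 0, 0, 60],
  ],
)

```text
time: 2.3
tcp_pos: [470.5, -195.4, 303.0]
tcp_rot: [0.157, -3.136, -0.002]
ft_force: [-1.0, 0.5, 0.0]
gripper_width: 59.8
gripper_force: 0.0
```

Run:
```python
from h import *
s=observe();print(s["time"],s["tcp_pos"],s["joint_positions"].round(3),s["ft_force"])
im,d=snapshot("wrist");np.savez("pics/w1.npz",im=im,d=d,p=s["tcp_pos"],r=s["tcp_rot"]);cv2.imwrite("pics/w1.png",im[...,::-1])
```

```text
2.3 [ 470.47219888 -195.36182063  302.99479775] [-0.394 -0.009  0.075  1.657  0.    -0.494] [-0.95360479  0.53331624  0.01538449]
```

View pics/w1.png

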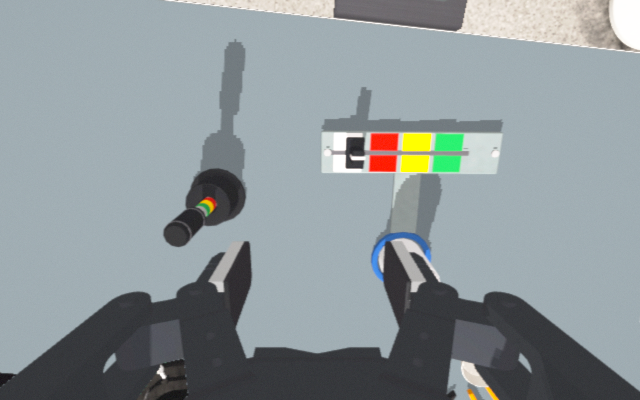

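The wrist view shows the pin's top at (177,234), the track level with image rows (yaw aligned with the station), the selector at (355,150), and the housing at (405,260), partly behind a finger.

Run:
```python
from h import *
w=np.load("pics/w1.npz");s=dict(tcp_pos=w["p"],tcp_rot=w["r"]);C=cam("wrist",s);P=cloud(C,w["d"]);z=P[...,2]
hsv=cv2.cvtColor(w["im"],cv2.COLOR_RGB2HSV).astype(int)
b=P[215:250,155:200].reshape(-1,3);q=b[(b[:,2]>118)&(b[:,2]<128)];print("pin top cloud",len(q),((q.min(0)+q.max(0))/2).round(1),np.ptp(q,axis=0).round(1))
m=np.zeros(z.shape,bool);m[160:240,185:260]=(abs(z-40)<3)[160:240,185:260]
q=P[m];print("holder top",len(q),((np.percentile(q,1,0)+np.percentile(q,99,0))/2).round(1),np.ptp(q,axis=0).round(1))
print("pin top ray",plane(C,177,234,123))
f={}
for n,(a,bb) in dict(r=(-1,8),y=(22,36),g=(50,90)).items():
    m=(hsv[...,0]>a)&(hsv[...,0]<=bb)&(hsv[...,1]>150);k=np.zeros_like(m);k[125:180,320:505]=m[125:180,320:505]
    v,u=np.nonzero(k);zz=np.nanmedian(z[k]);f[n]=plane(C,(u.min()+u.max())/2,(v.min()+v.max())/2,zz);print(n,u.min(),u.max(),v.min(),v.max(),f[n])
d=f["g"]-f["r"];print("pitch",np.hypot(*d[:2]),"angle",np.degrees(np.arctan2(d[1],d[0])))
k=np.zeros(z.shape,bool);k[125:175,335:380]=((z>40)&(z<55))[125:175,335:380];q=P[k];print("sel top",len(q),q.min(0),q.max(0))
k=np.zeros(z.shape,bool);k[220:300,360:450]=((hsv[...,0]>100)&(hsv[...,0]<125)&(hsv[...,1]>180)&(hsv[...,2]>90))[220:300,360:450]
v,u=np.nonzero(k);
c=max(cv2.findContours(k.astype(np.uint8),0,1)[0],key=len)[:,0];print("ring px",u.min(),u.max(),v.min(),v.max())
pts=np.array([plane(C,*x,8) for x in c if x[1]<255 and x[0]<400 or x[1]<245])
A=np.c_[2*pts[:,:2],np.ones(len(pts))];sol=np.linalg.lstsq(A,(pts[:,:2]**2).sum(1),rcond=None)[0];print("ring outer fit",sol[:2],"R",np.sqrt(sol[2]+sol[:2]@sol[:2]))
k=np.zeros(z.shape,bool);k[225:330,360:470]=(abs(z-70)<3)[225:330,360:470];q=P[k];print("rim",len(q),q.min(0),q.max(0))
go(514,-303,300)
```

```text
pin top cloud 570 [ 515.4 -306.4  121.4] [22.  21.5  6.7]
holder top 1114 [ 515.  -306.7   39.7] [46.7 46.5  5.8]
pin top ray [ 514.12380507 -304.68099659  123.        ]
r 369 397 134 171 [ 446.84108792 -126.24510095   10.8021107 ]
y 401 430 133 171 [442.78887383 -91.16997871  10.74538708]
g 433 462 134 171 [439.85581965 -56.45715513  10.76909081]
pitch 70.1366619824695 angle 95.7158553537589
sel top 208 [ 441.4399004  -164.98466397   40.36177589] [ 457.75470666 -152.77223088   49.46674735]
ring px 374 426 234 276
ring outer fit [ 551.73231489 -108.40834653] R 3.0684514559841767
rim 19 [551.6672323  -73.12836733  67.46992995] [562.56002175 -63.10315741  70.37148324]
shift [ -32.4  -112.41    3.33] turn [ 0.0008 -0.001  -0.    ] | after-turn shift [ -32.4  -112.41    3.45]
```

Request:
apply_moves(
  moves=[
    [0, 0, 0, -8.3, -28.6, 0, 60],
    [0, 0, 0, -8.3, -28.6, 0, 60],
    [0, 0, 0, -8.3, -28.6, 0, 60],
    [0, 0, 0, -8.3, -28.6, 0, 60],
    [0, 0, 0, 0, 0, 40, 60],
    [0, 0, 0, 0, 0, 38, 60],
    [0, 0, 0, 0, 0, 0, 60],
    [0, 0, 0, 0, 0, 0, 60],
  ],
)

```text
time: 3.15
tcp_pos: [515.2, -303.8, 227.0]
tcp_rot: [0.163, -3.137, -0.0]
ft_force: [-0.4, -0.2, 0.2]
gripper_width: 59.7
gripper_force: 0.0
```

Run:
```python
from h import *
s=observe();print(s["time"],s["tcp_pos"],R.from_rotvec(s["tcp_rot"]).as_matrix().round(3).tolist())
im,d=snapshot("wrist");np.savez("pics/w2.npz",im=im,d=d,p=s["tcp_pos"],r=s["tcp_rot"]);cv2.imwrite("pics/w2.png",im[...,::-1])
C=cam("wrist",s);P=cloud(C,d);z=P[...,2]
near=np.hypot(P[...,0]-515,P[...,1]+306)
q=P[(abs(z-122)<5)&(near<25)];print("top",len(q),((np.percentile(q,1,0)+np.percentile(q,99,0))/2).round(1),np.ptp(q,0).round(1))
q=P[(abs(z-40)<2)&(near<40)];print("holder",len(q),((np.percentile(q,1,0)+np.percentile(q,99,0))/2).round(1),np.ptp(q,0).round(1))
# rim
n2=np.hypot(P[...,0]-572,P[...,1]+84)
q=P[(abs(z-70)<3)&(n2<45)];print("rim",len(q),np.percentile(q,1,0) if len(q) else 0,np.percentile(q,99,0) if len(q) else 0)
```

```text
3.15 [ 515.24290265 -303.75248238  227.0356585 ] [[-0.995, -0.103, -0.0], [-0.103, 0.995, 0.0], [0.0, 0.0, -1.0]]
top 1160 [ 514.9 -307.   121.1] [22.2 22.   8.1]
holder 1681 [ 512.2 -307.    39.9] [42.5 47.1  3.9]
rim 2429 [ 549.57335209 -108.97292152   67.26716351] [596.10634169 -62.06179221  71.76545362]
```

View pics/w2.png

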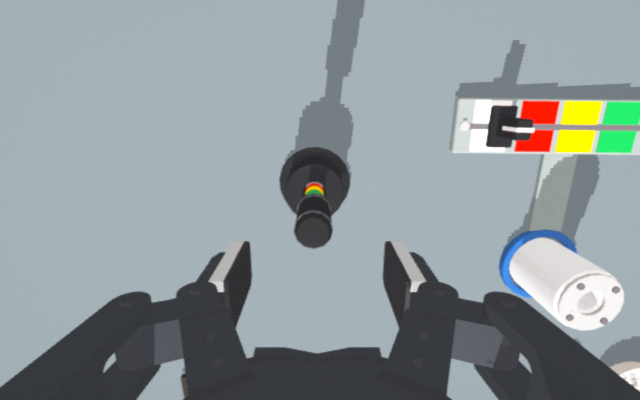

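The wrist view shows the pin top at (313,230), centred between the fingers, and the ring housing's bore at (585,300).

Request:
apply_moves(
  moves=[
    [0, 0, 0, 0, 0, 25, 60],
    [0, 0, 0, 0, 0, 25, 60],
    [0, 0, 0, 0, 0, 20, 60],
    [0, 0, 0, 0, 0, 0, 60],
    [0, 0, 0, 0, 0, 0, 60],
    [0, 0, 0, 0, 0, 0, 60],
  ],
)

```text
time: 3.8
tcp_pos: [516.2, -305.3, 158.7]
tcp_rot: [-0.161, 3.134, -0.003]
ft_force: [-0.7, -1.1, -0.4]
gripper_width: 59.9
gripper_force: 0.0
```

Request:
apply_moves(
  force=50,
  moves=[
    [0, 0, 0, 1, -1, 3, 60],
    [0, 0, 0, 0, 0, 0, 60],
    [0, 0, 0, 0, 0, 0, 15],
    [0, 0, 0, 0, 0, 0, 15],
    [0, 0, 0, 0, 0, 0, 15],
    [0, 0, 0, 0, 0, 0, 15],
    [0, 0, 0, 0, 0, 0, 15],
    [0, 0, 0, 0, 0, 0, 15],
    [0, 0, 0, 0, 0, 0, 15],
    [0, 0, 0, 0, 0, 0, 15],
  ],
)

```text
time: 4.8
tcp_pos: [514.5, -306.1, 153.1]
tcp_rot: [-0.161, 3.137, -0.0]
ft_force: [-0.2, 0.4, 3.6]
gripper_width: 20.7
gripper_force: 48.9
```

Request:
apply_moves(
  moves=[
    [0, 0, 0, 0, 0, -10, 15],
    [0, 0, 0, 0, 0, -20, 15],
    [0, 0, 0, 0, 0, -30, 15],
    [0, 0, 0, 0, 0, -30, 15],
    [0, 0, 0, 0, 0, 0, 15],
    [0, 0, 0, -9, 34, 0, 15],
    [0, 0, 0, -10, 34, 0, 15],
    [0, 0, 0, -10, 34, 0, 15],
    [0, 0, 0, -10, 34, 0, 15],
    [0, 0, 0, 0, 0, 0, 15],
    [0, 0, 0, 0, 0, 0, 15],
    [0, 0, 0, 0, 0, 0, 15],
  ],
)

```text
time: 6.0
tcp_pos: [539.2, -167.4, 242.5]
tcp_rot: [0.16, -3.137, 0.0]
ft_force: [-0.5, -0.4, -1.2]
gripper_width: 20.8
gripper_force: 49.3
```

Run:
```python
from h import *
s=observe();print(s["time"],s["tcp_pos"],s["ft_force"],s["gripper_width"],R.from_rotvec(s["tcp_rot"]).as_matrix().round(4).tolist())
im,d=snapshot("wrist");np.savez("pics/w3.npz",im=im,d=d,p=s["tcp_pos"],r=s["tcp_rot"]);cv2.imwrite("pics/w3.png",im[...,::-1])
C=cam("wrist",s);P=cloud(C,d);z=P[...,2]
n2=np.hypot(P[...,0]-572,P[...,1]+84)
k=(abs(z-70)<3)&(n2<40);q=P[k];print("rim",len(q),np.percentile(q,1,0),np.percentile(q,99,0))
c=max(cv2.findContours(k.astype(np.uint8),0,1)[0],key=len)
h=cv2.convexHull(c)[:,0];pts=np.array([plane(C,*x,70)[:2] for x in h])
print(cv2.minEnclosingCircle(pts.astype(np.float32)),cv2.fitEllipse(pts.astype(np.float32)))
```

```text
6.0 [ 539.17088627 -167.44334593  242.53331456] [-0.45011242 -0.43495521 -1.18106365] 20.75803882058385 [[-0.9948, -0.1016, -0.0006], [-0.1016, 0.9948, -0.0002], [0.0006, -0.0001, -1.0]]
rim 2332 [ 549.64142971 -108.24831397   67.64623036] [596.20772252 -61.99886423  71.84826979]
((572.587158203125, -85.53208923339844), 25.21760368347168) ((572.6519165039062, -85.30671691894531), (49.07123565673828, 50.009559631347656), 132.9516143798828)
```

View pics/w3.png

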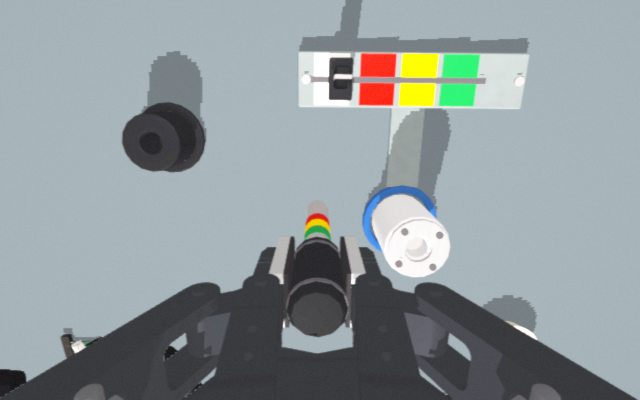

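The view shows the pin held upright (tip near (317,205), all bands visible) and the housing's bore at (416,246).

Run:
```python
from h import *
w=np.load("pics/w3.npz");im=w["im"].astype(int);s=dict(tcp_pos=w["p"],tcp_rot=w["r"]);K,r,p=cam("wrist",s)
T=np.array(get_calibration("wrist")["T_tool_cam"]);Ti=np.linalg.inv(T)
def pr(x): c=Ti@np.r_[x,1];u=K@c[:3];return (u[:2]/u[2]).round(1),c[2].round(0)
for h in (0,34,44,54): print("expected axis at height",h,pr([0,0,148-h]))
print("radius px at tip",7*K[0,0]/pr([0,0,148])[1])
for v in range(196,240,4):
    row=im[v,295:340];bg=im[v,290];m=np.abs(row-bg).sum(1)>30;u=np.nonzero(m)[0]+295
    print(v,(u.min(),u.max(),(u.min()+u.max())/2) if len(u) else None, im[v,317])
# bands: centroids per colour
hsv=cv2.cvtColor(w["im"],cv2.COLOR_RGB2HSV).astype(int)
for n,(a,b) in dict(r=(-1,8),y=(22,36),g=(50,90)).items():
    m=(hsv[...,0]>a)&(hsv[...,0]<=b)&(hsv[...,1]>130);v,u=np.nonzero(m[195:245,300:335]);print(n,u.min()+300,u.max()+300,v.min()+195,v.max()+195)
# bore dark region ellipse
hole=cv2.cvtColor(w["im"],cv2.COLOR_RGB2GRAY)[225:272,388:446];print(hole[10:32,15:45:2])
```

```text
expected axis at height 0 (array([318.3, 207.1]), np.float64(229.0))
expected axis at height 34 (array([318.6, 224.8]), np.float64(196.0))
expected axis at height 44 (array([318.6, 231.2]), np.float64(186.0))
expected axis at height 54 (array([318.7, 238.3]), np.float64(177.0))
radius px at tip 10.216466814216885
196 None [169 183 188]
200 (np.int64(317), np.int64(317), np.float64(317.0)) [172 170 173]
204 (np.int64(310), np.int64(324), np.float64(317.0)) [174 166 167]
208 (np.int64(308), np.int64(326), np.float64(317.0)) [172 168 166]
212 (np.int64(308), np.int64(327), np.float64(317.5)) [179 160 159]
216 (np.int64(307), np.int64(327), np.float64(317.0)) [218  31  27]
220 (np.int64(306), np.int64(329), np.float64(317.5)) [245 209   0]
224 (np.int64(305), np.int64(329), np.float64(317.0)) [240 204   0]
228 (np.int64(304), np.int64(330), np.float64(317.0)) [ 38 158  75]
232 (np.int64(304), np.int64(330), np.float64(317.0)) [137 171 141]
236 (np.int64(295), np.int64(339), np.float64(317.0)) [143 140 140]
r 306 328 213 223
y 305 329 219 232
g 305 329 226 237
[[219 202 241 250 252 251 25
[... 658 characters left out ...]
5 252]
 [251 248 243 243 243 243 244 244 237 221 217 217 241 255 251]
 [251 247 244 244 244 244 243 241 226 220 219 219 240 255 245]
 [251 247 235 243 243 242 243 228 220 221 220 218 243 255 238]
 [251 241 226 230 238 234 230 221 221 220 219 217 247 255 233]
 [251 240 224 226 227 225 224 219 220 219 218 220 251 255 226]
 [251 240 223 224 225 225 223 221 220 219 221 222 248 254 222]
 [250 239 230 223 226 223 223 221 221 217 220 226 244 237 222]
 [251 239 240 224 226 226 223 222 222 218 220 239 244 210 233]
 [251 235 242 229 224 225 225 221 221 219 229 254 243 197 244]
 [251 236 240 242 227 225 224 224 222 226 242 250 230 205 249]
 [251 245 236 244 239 231 230 227 230 241 247 242 199 224 251]]
```

Request:
apply_moves(
  moves=[
    [0, 0, 0, -8, 16, 0, 15],
    [0, 0, 0, -8, 16, 0, 15],
    [0, 0, 0, -8, 16, 0, 15],
    [0, 0, 0, -8, 16, 0, 15],
    [0, 0, 0, -8.9, 15.2, 0, 15],
    [0, 0, 0, 0, 0, 0, 15],
    [0, 0, 0, 0, 0, 0, 15],
    [0, 0, 0, 0, 0, 0, 15],
    [0, 0, 0, 0, 0, 0, 15],
  ],
)

```text
time: 6.95
tcp_pos: [571.8, -84.5, 242.9]
tcp_rot: [0.159, -3.138, 0.0]
ft_force: [0.7, -0.2, -1.3]
gripper_width: 20.7
gripper_force: 49.3
```

Run:
```python
from h import *
s=observe();print(s["tcp_pos"],s["ft_force"]);go(571.9,-84.5,233)
im,d=snapshot("wrist");t,_=snapshot("side");np.savez("pics/w4.npz",im=im,d=d,p=s["tcp_pos"],r=s["tcp_rot"])
a=cv2.resize(im[170:320,240:400],None,fx=3.4,fy=3.4,interpolation=2);b=cv2.resize(t[150:245,300:360],None,fx=5.37,fy=5.37,interpolation=2)[:510]
b=cv2.resize(b,(int(b.shape[1]*510/b.shape[0]) if b.shape[0]>510 else b.shape[1],510));print(a.shape,b.shape)
cv2.imwrite("pics/w4.png",np.hstack([a[:510],b])[:, :800,::-1])
```

```text
[571.79229281 -84.53601357 242.90801436] [ 0.71622545 -0.15223392 -1.26972198]
shift [-0.11  0.03  9.91] turn [-0.0001 -0.0001  0.    ] | after-turn shift [-0.11  0.02  9.91]
(510, 544, 3) (510, 322, 3)
```

View pics/w4.png

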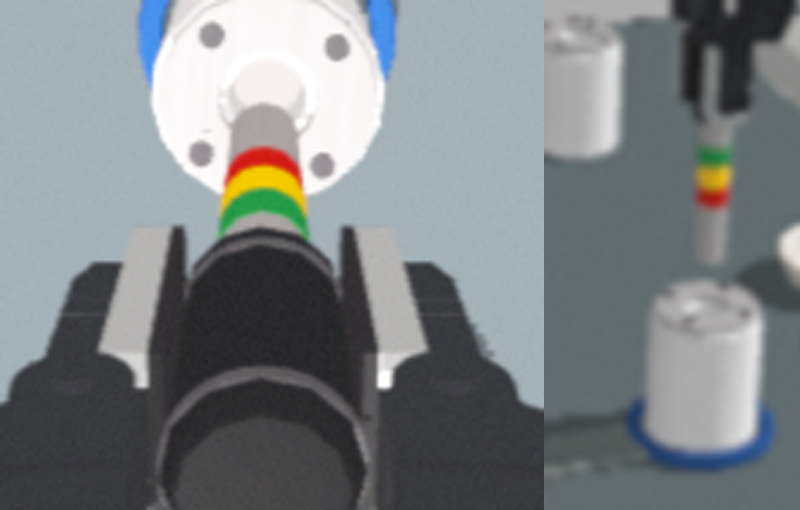

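The wrist half shows the shank lined up with the bore to within a pixel or so, and the side half shows it directly above the housing. I'll descend in small steps.

Request:
apply_moves(
  moves=[
    [0, 0, 0, 0, 0, 10, 15],
    [0, 0, 0, 0, 0, 8, 15],
    [0, 0, 0, 0, 0, 4, 15],
    [0, 0, 0, 0, 0, 2, 15],
    [0, 0, 0, 0, 0, 2, 15],
    [0, 0, 0, 0, 0, 2, 15],
    [0, 0, 0, 0, 0, 0, 15],
    [0, 0, 0, 0, 0, 0, 15],
  ],
)

```text
time: 7.85
tcp_pos: [572.0, -83.9, 215.0]
tcp_rot: [-0.16, 3.137, -0.0]
ft_force: [0.2, 0.4, -1.7]
gripper_width: 21.1
gripper_force: 49.3
```

Request:
apply_moves(
  moves=[
    [0, 0, 0, 0, 0, 1, 15],
    [0, 0, 0, 0, 0, 1, 15],
    [0, 0, 0, 0, 0, 0, 15],
    [0, 0, 0, 0, 0, 0, 15],
  ],
)

```text
time: 8.25
tcp_pos: [572.0, -83.9, 212.9]
tcp_rot: [0.161, -3.137, -0.0]
ft_force: [-0.9, 0.1, -1.7]
gripper_width: 20.9
gripper_force: 49.3
```

Request:
apply_moves(
  moves=[
    [0, 0, 0, 0, 0, 1, 15],
    [0, 0, 0, 0, 0, 1, 15],
    [0, 0, 0, 0, 0, 0, 15],
    [0, 0, 0, 0, 0, 0, 15],
  ],
)

```text
time: 8.65
tcp_pos: [571.9, -83.9, 210.8]
tcp_rot: [0.16, -3.137, -0.0]
ft_force: [0.4, 0.1, -0.3]
gripper_width: 21.0
gripper_force: 49.3
```

Request:
apply_moves(
  moves=[
    [0, 0, 0, 0, 0, 1, 15],
    [0, 0, 0, 0, 0, 1, 15],
    [0, 0, 0, 0, 0, 1, 15],
    [0, 0, 0, 0, 0, 1, 15],
    [0, 0, 0, 0, 0, 0, 15],
    [0, 0, 0, 0, 0, 0, 15],
  ],
)

```text
time: 9.25
tcp_pos: [571.9, -83.9, 206.9]
tcp_rot: [0.16, -3.137, 0.0]
ft_force: [-0.4, -0.4, -0.8]
gripper_width: 21.0
gripper_force: 49.3
```

Request:
apply_moves(
  moves=[
    [0, 0, 0, 0, 0, 1, 15],
    [0, 0, 0, 0, 0, 1, 15],
    [0, 0, 0, 0, 0, 1, 15],
    [0, 0, 0, 0, 0, 1, 15],
    [0, 0, 0, 0, 0, 0, 15],
    [0, 0, 0, 0, 0, 0, 15],
  ],
)

```text
time: 9.85
tcp_pos: [572.0, -83.9, 202.9]
tcp_rot: [0.16, -3.137, -0.0]
ft_force: [0.5, -0.3, -0.3]
gripper_width: 20.5
gripper_force: 49.3
```

Request:
apply_moves(
  moves=[
    [0, 0, 0, 0, 0, 1, 15],
    [0, 0, 0, 0, 0, 1, 15],
    [0, 0, 0, 0, 0, 1, 15],
    [0, 0, 0, 0, 0, 1, 15],
    [0, 0, 0, 0, 0, 0, 15],
    [0, 0, 0, 0, 0, 0, 15],
  ],
)

```text
time: 10.45
tcp_pos: [572.1, -83.9, 199.9]
tcp_rot: [-0.16, 3.136, -0.0]
ft_force: [-1.6, 1.1, 6.0]
gripper_width: 20.9
gripper_force: 49.8
```

Request:
apply_moves(
  moves=[
    [0, 0, 0, 0, 0, 1, 15],
    [0, 0, 0, 0, 0, 1, 15],
    [0, 0, 0, 0, 0, 1, 15],
    [0, 0, 0, 0, 0, 1, 15],
    [0, 0, 0, 0, 0, 1, 15],
    [0, 0, 0, 0, 0, 1, 15],
    [0, 0, 0, 0, 0, 1, 15],
    [0, 0, 0, 0, 0, 1, 15],
    [0, 0, 0, 0, 0, 0, 15],
  ],
)

```text
time: 11.35
tcp_pos: [572.1, -83.9, 191.9]
tcp_rot: [-0.161, 3.136, -0.0]
ft_force: [-0.9, 0.7, 5.5]
gripper_width: 20.8
gripper_force: 49.8
```

Request:
apply_moves(
  moves=[
    [0, 0, 0, 0, 0, 1, 15],
    [0, 0, 0, 0, 0, 1, 15],
    [0, 0, 0, 0, 0, 0, 15],
  ],
)

```text
time: 11.65
tcp_pos: [572.1, -83.9, 189.9]
tcp_rot: [-0.16, 3.136, -0.0]
ft_force: [0.0, 0.0, 5.3]
gripper_width: 20.9
gripper_force: 49.8
```

Request:
apply_moves(
  moves=[
    [0, 0, 0, 0, 0, 1, 15],
    [0, 0, 0, 0, 0, 1, 15],
    [0, 0, 0, 0, 0, 0, 15],
  ],
)

```text
time: 11.95
tcp_pos: [572.1, -83.9, 187.9]
tcp_rot: [-0.16, 3.136, -0.0]
ft_force: [-1.5, 0.6, 6.1]
gripper_width: 20.6
gripper_force: 49.9
```

Request:
apply_moves(
  moves=[
    [0, 0, 0, 0, 0, 1, 15],
    [0, 0, 0, 0, 0, 1, 15],
    [0, 0, 0, 0, 0, 0, 15],
  ],
)

```text
time: 12.25
tcp_pos: [572.1, -83.9, 185.9]
tcp_rot: [-0.161, 3.136, -0.0]
ft_force: [-1.6, 0.1, 5.2]
gripper_width: 20.6
gripper_force: 49.9
```

Request:
apply_moves(
  moves=[
    [0, 0, 0, 0, 0, 1, 15],
    [0, 0, 0, 0, 0, 0, 15],
  ],
)

```text
time: 12.45
tcp_pos: [572.1, -83.9, 184.9]
tcp_rot: [-0.16, 3.136, -0.0]
ft_force: [-1.7, -0.1, 5.9]
gripper_width: 20.8
gripper_force: 49.9
```

Request:
apply_moves(
  moves=[
    [0, 0, 0, 0, 0, 1, 15],
    [0, 0, 0, 0, 0, 0, 15],
  ],
)

```text
time: 12.65
tcp_pos: [572.1, -83.9, 183.9]
tcp_rot: [-0.16, 3.136, -0.0]
ft_force: [-0.7, 0.9, 6.8]
gripper_width: 20.6
gripper_force: 49.9
```

Request:
apply_moves(
  moves=[
    [0, 0, 0, 0, 0, 1, 15],
    [0, 0, 0, 0, 0, 0, 15],
  ],
)

```text
time: 12.85
tcp_pos: [572.1, -83.9, 182.9]
tcp_rot: [-0.16, 3.136, -0.0]
ft_force: [-1.9, 0.4, 5.1]
gripper_width: 21.0
gripper_force: 49.9
```

Request:
apply_moves(
  moves=[
    [0, 0, 0, 0, 0, 1, 15],
    [0, 0, 0, 0, 0, 0, 15],
  ],
)

```text
time: 13.05
tcp_pos: [572.1, -83.9, 181.9]
tcp_rot: [-0.16, 3.136, -0.0]
ft_force: [-1.5, 0.2, 5.5]
gripper_width: 20.9
gripper_force: 49.9
```

Request:
apply_moves(
  moves=[
    [0, 0, 0, 0, 0, 1, 15],
    [0, 0, 0, 0, 0, 0, 15],
  ],
)

```text
time: 13.25
tcp_pos: [572.1, -83.9, 180.9]
tcp_rot: [-0.16, 3.136, -0.0]
ft_force: [-2.0, 0.2, 5.4]
gripper_width: 20.7
gripper_force: 49.9
```

Request:
apply_moves(
  moves=[
    [0, 0, 0, 0, 0, 1, 15],
    [0, 0, 0, 0, 0, 1, 15],
    [0, 0, 0, 0, 0, 0, 15],
  ],
)

```text
time: 13.55
tcp_pos: [572.1, -83.9, 178.9]
tcp_rot: [-0.16, 3.136, -0.0]
ft_force: [-1.8, 0.5, 5.9]
gripper_width: 20.9
gripper_force: 49.9
```

Request:
apply_moves(
  moves=[
    [0, 0, 0, 0, 0, 1, 15],
    [0, 0, 0, 0, 0, 1, 15],
    [0, 0, 0, 0, 0, 0, 15],
  ],
)

```text
time: 13.85
tcp_pos: [572.1, -83.9, 176.9]
tcp_rot: [-0.16, 3.136, -0.0]
ft_force: [-1.9, 0.1, 5.8]
gripper_width: 20.8
gripper_force: 49.9
```

Request:
apply_moves(
  moves=[
    [0, 0, 0, 0, 0, 1, 15],
    [0, 0, 0, 0, 0, 0, 15],
  ],
)

```text
time: 14.05
tcp_pos: [572.2, -83.9, 175.9]
tcp_rot: [-0.16, 3.136, -0.0]
ft_force: [-1.5, 0.2, 4.3]
gripper_width: 20.6
gripper_force: 49.9
```

Request:
apply_moves(
  moves=[
    [0, 0, 0, 0, 0, 1, 15],
    [0, 0, 0, 0, 0, 0, 15],
  ],
)

```text
time: 14.25
tcp_pos: [572.1, -83.9, 174.9]
tcp_rot: [-0.16, 3.136, -0.0]
ft_force: [-1.8, 0.7, 6.1]
gripper_width: 20.8
gripper_force: 49.9
```

Request:
apply_moves(
  moves=[
    [0, 0, 0, 0, 0, 1, 15],
    [0, 0, 0, 0, 0, 0, 15],
  ],
)

```text
time: 14.45
tcp_pos: [572.2, -83.9, 173.9]
tcp_rot: [-0.16, 3.136, -0.0]
ft_force: [-0.8, 0.6, 5.2]
gripper_width: 20.6
gripper_force: 49.9
```

Request:
apply_moves(
  moves=[
    [0, 0, 0, 0, 0, 0.7, 15],
    [0, 0, 0, 0, 0, 0, 15],
  ],
)

```text
time: 14.65
tcp_pos: [572.2, -83.9, 173.2]
tcp_rot: [-0.16, 3.136, -0.0]
ft_force: [-2.3, -0.1, 5.7]
gripper_width: 20.8
gripper_force: 49.9
```

Request:
apply_moves(
  moves=[
    [0, 0, 0, 0, 0, 0.7, 15],
    [0, 0, 0, 0, 0, 0, 15],
  ],
)

```text
time: 14.85
tcp_pos: [572.2, -83.9, 172.6]
tcp_rot: [-0.16, 3.136, -0.0]
ft_force: [-1.0, 2.4, 6.2]
gripper_width: 20.8
gripper_force: 49.9
```

Request:
apply_moves(
  moves=[
    [0, 0, 0, 0, 0, 0.7, 15],
    [0, 0, 0, 0, 0, 0, 15],
  ],
)

```text
time: 15.05
tcp_pos: [572.2, -83.9, 171.9]
tcp_rot: [-0.16, 3.136, -0.0]
ft_force: [-0.8, 0.7, 6.4]
gripper_width: 20.9
gripper_force: 49.9
```

Request:
apply_moves(
  moves=[
    [0, 0, 0, 0, 0, 0.7, 15],
    [0, 0, 0, 0, 0, 0, 15],
  ],
)

```text
time: 15.25
tcp_pos: [572.1, -83.9, 171.1]
tcp_rot: [-0.16, 3.136, -0.0]
ft_force: [-0.2, 0.7, 6.3]
gripper_width: 20.7
gripper_force: 49.9
```

Request:
apply_moves(
  moves=[
    [0, 0, 0, 0, 0, 1, 15],
    [0, 0, 0, 0, 0, 1, 15],
    [0, 0, 0, 0, 0, 0, 15],
  ],
)

```text
time: 15.55
tcp_pos: [572.2, -83.9, 169.1]
tcp_rot: [-0.16, 3.136, -0.0]
ft_force: [-1.1, -0.5, 6.1]
gripper_width: 20.8
gripper_force: 49.9
```

Request:
apply_moves(
  moves=[
    [0, 0, 0, 0, 0, 1, 15],
    [0, 0, 0, 0, 0, 1, 15],
    [0, 0, 0, 0, 0, 0, 15],
  ],
)

```text
time: 15.85
tcp_pos: [572.2, -83.9, 167.1]
tcp_rot: [-0.16, 3.136, -0.0]
ft_force: [-1.1, -0.0, 5.9]
gripper_width: 20.6
gripper_force: 49.9
```

Request:
apply_moves(
  moves=[
    [0, 0, 0, 0, 0, 1, 15],
    [0, 0, 0, 0, 0, 0, 15],
  ],
)

```text
time: 16.05
tcp_pos: [572.2, -83.9, 166.1]
tcp_rot: [-0.16, 3.136, -0.0]
ft_force: [-1.6, -0.0, 5.6]
gripper_width: 20.7
gripper_force: 49.9
```

Request:
apply_moves(
  moves=[
    [0, 0, 0, 0, 0, 0.7, 15],
    [0, 0, 0, 0, 0, 0, 15],
  ],
)

```text
time: 16.25
tcp_pos: [572.2, -83.9, 165.4]
tcp_rot: [-0.161, 3.136, -0.0]
ft_force: [-1.6, 1.3, 6.5]
gripper_width: 21.2
gripper_force: 49.9
```

Request:
apply_moves(
  moves=[
    [0, 0, 0, 0, 0, 0.7, 15],
    [0, 0, 0, 0, 0, 0, 15],
  ],
)

```text
time: 16.45
tcp_pos: [572.2, -83.9, 164.8]
tcp_rot: [-0.16, 3.136, -0.0]
ft_force: [-0.7, -0.0, 5.9]
gripper_width: 20.6
gripper_force: 49.9
```

Request:
apply_moves(
  moves=[
    [0, 0, 0, 0, 0, 0.7, 15],
    [0, 0, 0, 0, 0, 0, 15],
  ],
)

```text
time: 16.65
tcp_pos: [572.2, -83.9, 164.1]
tcp_rot: [-0.16, 3.136, -0.0]
ft_force: [-0.8, 0.8, 5.4]
gripper_width: 21.3
gripper_force: 49.9
```

Request:
apply_moves(
  moves=[
    [0, 0, 0, 0, 0, 0.7, 15],
    [0, 0, 0, 0, 0, 0, 15],
  ],
)

```text
time: 16.85
tcp_pos: [572.3, -83.9, 164.1]
tcp_rot: [-0.16, 3.135, -0.0]
ft_force: [-2.7, 0.8, 10.7]
gripper_width: 20.9
gripper_force: 50.5
```

Request:
apply_moves(
  moves=[
    [0, 0, 0, 0, 0, 0.7, 15],
    [0, 0, 0, 0, 0, 0, 15],
    [0, 0, 0, 0, 0, 0, 15],
  ],
)

```text
time: 17.15
tcp_pos: [572.4, -83.9, 164.0]
tcp_rot: [-0.161, 3.134, -0.001]
ft_force: [-4.5, 0.9, 14.5]
gripper_width: 20.6
gripper_force: 50.9
```

Request:
apply_moves(
  moves=[
    [0, 0, 0, 0, 0, 0.5, 15],
    [0, 0, 0, 0, 0, 0, 15],
    [0, 0, 0, 0, 0, 0, 15],
  ],
)

```text
time: 17.45
tcp_pos: [572.5, -83.9, 164.0]
tcp_rot: [-0.16, 3.134, -0.001]
ft_force: [-4.0, 2.4, 17.0]
gripper_width: 21.1
gripper_force: 51.2
```

Run:
```python
from h import *
s=observe();print(s["time"],s["tcp_pos"],s["ft_force"])
im,d=snapshot("wrist");t,_=snapshot("side");np.savez("pics/w5.npz",im=im,d=d,p=s["tcp_pos"],r=s["tcp_rot"])
a=cv2.resize(im[170:320,240:400],None,fx=3.4,fy=3.4,interpolation=2);b=cv2.resize(t[165:245,310:355],None,fx=6.375,fy=6.375,interpolation=2)
cv2.imwrite("pics/w5.png",np.hstack([a[:510],b[:510,:250]])[...,::-1])
```

```text
17.45 [572.50423815 -83.8622613  163.99875361] [-3.988965    2.43165345 17.00867207]
```

View pics/w5.png

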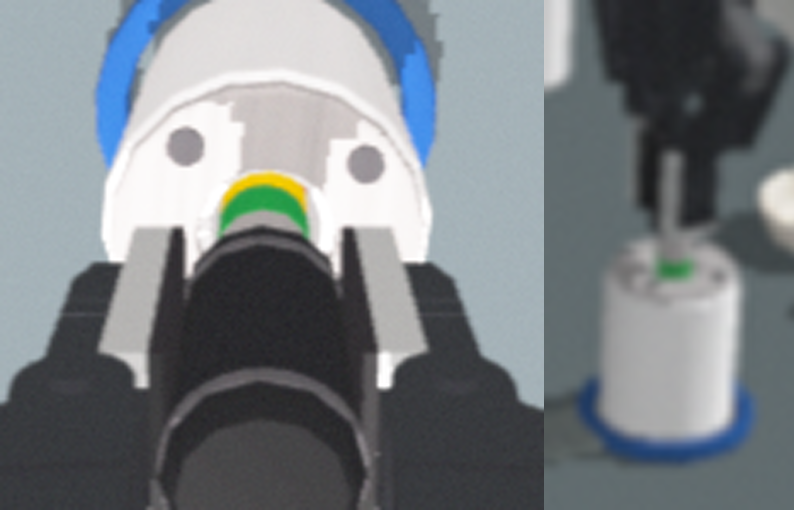

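The rim cuts green: the side view shows only green standing at the rim, and the stop at TCP z 164 puts the tip at 16 mm, which is 54 mm below the rim. Next I release the pin and lift clear.

Request:
apply_moves(
  moves=[
    [0, 0, 0, 0, 0, -1.6, 15],
    [0, 0, 0, 0, 0, 0, 60],
    [0, 0, 0, 0, 0, 0, 60],
    [0, 0, 0, 0, 0, 0, 60],
    [0, 0, 0, 0, 0, 0, 60],
    [0, 0, 0, 0, 0, 0, 60],
    [0, 0, 0, 0, 0, 0, 60],
    [0, 0, 0, 0, 0, -10, 60],
    [0, 0, 0, 0, 0, -20, 60],
    [0, 0, 0, 0, 0, -30, 60],
    [0, 0, 0, 0, 0, -30, 60],
    [0, 0, 0, 0, 0, 0, 60],
    [0, 0, 0, 0, 0, 0, 60],
  ],
)

```text
time: 18.85
tcp_pos: [572.3, -83.9, 253.8]
tcp_rot: [-0.16, 3.136, -0.001]
ft_force: [-0.8, 0.8, -0.6]
gripper_width: 59.9
gripper_force: 0.0
```

Run:
```python
from h import *
s=observe();print(s["time"],s["tcp_pos"],s["gripper_width"])
w=np.load("pics/w3.npz");C=cam("wrist",dict(tcp_pos=w["p"],tcp_rot=w["r"]));P=cloud(C,w["d"]);z=P[...,2]
k=np.zeros(z.shape,bool);k[50:110,300:365]=((z>40)&(z<52))[50:110,300:365];q=P[k];
yaw=np.radians(185.72);ex=np.array([np.cos(yaw-np.pi),np.sin(yaw-np.pi)]);ey=np.array([-ex[1],ex[0]])
a=np.c_[q[:,:2]@ex,q[:,:2]@ey];lo,hi=np.percentile(a,2,0),np.percentile(a,98,0);m=(lo+hi)/2;print("sel",hi-lo,m[0]*ex+m[1]*ey)
hsv=cv2.cvtColor(w["im"],cv2.COLOR_RGB2HSV).astype(int)
for n,(A,B) in dict(r=(-1,8),y=(22,36),g=(50,90)).items():
    mm=(hsv[...,0]>A)&(hsv[...,0]<=B)&(hsv[...,1]>150);kk=np.zeros_like(mm);kk[45:115,300:520]=mm[45:115,300:520]
    v,u=np.nonzero(kk);f=plane(C,(u.min()+u.max())/2,(v.min()+v.max())/2,10.8);print(n,f,"s rel sel",(f[:2]@ey-m[1]))
c=m[0]*ex+m[1]*ey;go(*(c+[-.5,.9]),244,yaw)
```

```text
18.85 [572.27870867 -83.92704821 253.82537322] 59.9207047745628
sel [15.61023638 11.83939756] [ 449.67904717 -158.37327474]
r [ 446.35007293 -126.34540063   10.8       ] s rel sel 32.200191360857275
y [443.19803895 -91.43604574  10.8       ] s rel sel 67.2498810232907
g [440.04389052 -56.50327292  10.8       ] s rel sel 102.32308276855605
shift [129.98 -60.59   9.61] turn [-0.0005  0.0019  0.0024] | after-turn shift [129.82 -60.91   9.83]
```

Request:
apply_moves(
  moves=[
    [0, 0, 0, 32.5, -15.2, 0, 45],
    [0, 0, 0, 32.5, -15.2, 0, 45],
    [0, 0, 0, 32.5, -15.2, 0, 45],
    [0, 0, 0, 32.5, -15.2, 0, 45],
    [0, 0, 0, 0, 0, 35, 45],
    [0, 0, 0, 0, 0, 35, 45],
    [0, 0, 0, 0, 0, 20, 45],
    [0, 0, 0, 0, 0, 0, 45],
    [0, 0, 0, 0, 0, 0, 45],
    [0, 0, 0, 0, 0, 0, 45],
  ],
)

```text
time: 19.85
tcp_pos: [449.3, -157.8, 163.9]
tcp_rot: [-0.161, 3.136, -0.001]
ft_force: [0.5, -0.4, -0.4]
gripper_width: 44.9
gripper_force: 0.0
```

Run:
```python
from h import *
s=observe();print(s["time"],s["tcp_pos"],s["gripper_width"]);go(449.2,-157.5,94,np.radians(185.72))
im,d=snapshot("wrist");cv2.imwrite("pics/w6.png",im[150:400,140:500,::-1])
```

```text
19.85 [ 449.33662631 -157.75403094  163.93468609] 44.92880352138206
shift [ 0.21  0.31 69.93] turn [-0.0006  0.0014  0.0024] | after-turn shift [ 0.11  0.27 69.93]
```

View pics/w6.png

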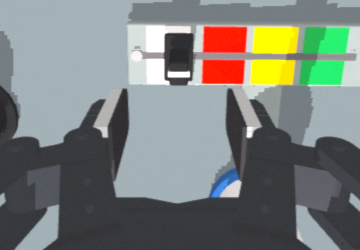

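The crop shows the selector grip at (179,55), centred between the open fingers (mid-column about 177). I'll descend and close on it.

Request:
apply_moves(
  force=20,
  moves=[
    [0, 0, 0, 0, 0, 25, 45],
    [0, 0, 0, 0, 0, 20, 45],
    [0, 0, 0, 0, 0, 15, 45],
    [0, 0, 0, 0, 0, 9, 45],
    [0, 0, 0, 0, 0, 0, 45],
    [0, 0, 0, 0, 0, 0, 45],
  ],
)

```text
time: 20.5
tcp_pos: [449.3, -157.8, 94.6]
tcp_rot: [-0.161, 3.136, -0.001]
ft_force: [1.0, 0.2, -0.6]
gripper_width: 44.9
gripper_force: 0.0
```

Request:
apply_moves(
  force=20,
  moves=[
    [0, 0, 0, 0, 0, 0, 5],
    [0, 0, 0, 0, 0, 0, 5],
    [0, 0, 0, 0, 0, 0, 5],
    [0, 0, 0, 0, 0, 0, 5],
    [0, 0, 0, 0, 0, 0, 5],
    [0, 0, 0, 0, 0, 0, 5],
  ],
)

```text
time: 21.1
tcp_pos: [449.2, -157.8, 94.5]
tcp_rot: [-0.16, 3.136, -0.001]
ft_force: [-0.8, 1.6, 5.9]
gripper_width: 11.3
gripper_force: 23.6
```

Request:
apply_moves(
  moves=[
    [0, 0, 0, 0, 2, 0, 5],
    [0, 0, 0, 0, 6, 0, 5],
    [0, 0, 0, 0, 12, 0, 5],
    [0, 0, 0, 0, 14, 0, 5],
    [0, 0, 0, 0, 14, 0, 5],
    [0, 0, 0, 0, 14, 0, 5],
    [0, 0, 0, 0, 14, 0, 5],
    [0, 0, 0, 0, 12, 0, 5],
    [0, 0, 0, 0, 8, 0, 5],
    [0, 0, 0, 0, 4, 0, 5],
    [0, 0, 0, 0, 2.5, 0, 5],
    [0, 0, 0, 0, 0, 0, 5],
    [0, 0, 0, 0, 0, 0, 5],
    [0, 0, 0, 0, 0, 0, 5],
  ],
)

```text
time: 22.5
tcp_pos: [439.4, -54.9, 94.4]
tcp_rot: [-0.161, 3.135, 0.001]
ft_force: [5.5, 2.3, 6.8]
gripper_width: 11.7
gripper_force: 23.7
```

Request:
apply_moves(
  moves=[
    [0, 0, 0, 0, -0.5, 0, 5],
    [0, 0, 0, 0, 0, 0, 5],
    [0, 0, 0, 0, 0, 0, 45],
    [0, 0, 0, 0, 0, 0, 45],
    [0, 0, 0, 0, 0, 0, 45],
    [0, 0, 0, 0, 0, 0, 45],
    [0, 0, 0, 0, 0, 0, 45],
    [0, 0, 0, 0, 0, -15, 45],
    [0, 0, 0, 0, 0, -30, 45],
    [0, 0, 0, 0, 0, -45, 45],
    [0, 0, 0, 0, 0, -45, 45],
    [0, 0, 0, 0, 0, 0, 45],
    [0, 0, 0, 0, 0, 0, 45],
  ],
)

```text
time: 23.8
tcp_pos: [438.8, -56.3, 229.6]
tcp_rot: [-0.16, 3.136, -0.001]
ft_force: [0.2, 0.2, 0.2]
gripper_width: 44.9
gripper_force: 0.0
```

Run:
```python
from h import *
s=observe();print(s["time"],s["tcp_pos"],s["ft_force"])
im,d=snapshot("wrist");cv2.imwrite("pics/w7.png",im[...,::-1]);C=cam("wrist",s);P=cloud(C,d);z=P[...,2]
yaw=np.radians(5.72);ex=np.array([np.cos(yaw),np.sin(yaw)]);ey=np.array([-ex[1],ex[0]])
n=np.hypot(P[...,0]-440,P[...,1]+56);q=P[(z>40)&(z<52)&(n<25)];a=np.c_[q[:,:2]@ex,q[:,:2]@ey];lo,hi=np.percentile(a,2,0),np.percentile(a,98,0);m=(lo+hi)/2;print("sel",hi-lo,m)
hsv=cv2.cvtColor(im,cv2.COLOR_RGB2HSV).astype(int)
on=(abs(P[...,0]-443)<40)&(P[...,1]<0)&(P[...,1]>-180)&(abs(z-11)<5)
for nm,(A,B) in dict(r=(-1,8),y=(22,36),g=(50,90)).items():
    k=on&(hsv[...,0]>A)&(hsv[...,0]<=B)&(hsv[...,1]>150);v,u=np.nonzero(k)
    y=np.array([plane(C,i,j,10.8)[:2]@ey for i,j in zip(u,v)]);l,h=np.percentile(y,[.5,99.5]);print(nm,len(u),"mid",(l+h)/2,"len",h-l,"sel-mid",m[1]-(l+h)/2)
```

```text
23.8 [438.83639588 -56.25401502 229.58824683] [0.24963803 0.15661599 0.20093783]
sel [15.67773613 11.51685531] [ 432.20226418 -100.17419551]
r 1301 mid -169.81100742984626 len 28.9088024973413 sel-mid 69.63681192254745
y 1352 mid -134.74179236359004 len 29.284104201584867 sel-mid 34.56759685629123
g 533 mid -99.97239970249319 len 28.531841582340235 sel-mid -0.201795804805613
```

View pics/w7.png

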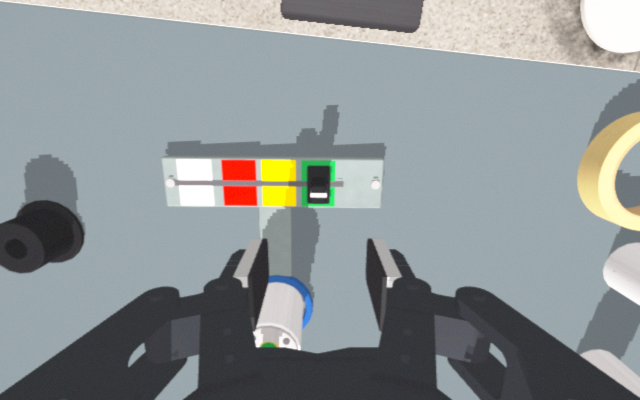

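The selector stands in the middle of green (within 0.5 mm) and the pin is still in the bore. A last check from the side that the pin is bottomed (its top should be at z = 134), then I hand in.

Run:
```python
from h import *
for n in("side","top"):
    im,d=snapshot(n);P=cloud(cam(n),d);q=P[(np.hypot(P[...,0]-572,P[...,1]+84)<18)&(P[...,2]>100)&(P[...,2]<150)];print(n,len(q),np.percentile(q[:,2],[50,90,98]) if len(q) else 0,np.median(q,0))
    if n=="side":
        hsv=cv2.cvtColor(im,cv2.COLOR_RGB2HSV).astype(int);h=hsv[195:225,318:342];sat=h[...,1]>110
        print("green px",(sat&(h[...,0]>50)&(h[...,0]<90)).sum(),"yellow",(sat&(h[...,0]>20)&(h[...,0]<36)).sum())
ok=len(q) and np.percentile(q[:,2],98)<138
if ok: print(sign_off())
```

```text
side 134 [120.7443204  135.17356679 136.55196486] [571.62206724 -92.74149368 120.7443204 ]
green px 4 yellow 0
top 60 [132.89288013 136.59284225 137.89113987] [571.7052031  -82.8291753  132.89288013]
the job is handed in; nothing more can be done
None
```

The job is handed in: the plug is fully home (17 N at the last reading), the pin stands bottomed in the bore with the rim across its green band, and the selector is within about 0.5 mm of the middle of the green field.

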